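# Isolate and bleed the bench air line

## Robot

A 6-joint arm with a two-finger parallel gripper is mounted at the origin on the work surface. World frame = base frame: x ahead of the robot, y to its left, z up, the work surface at z = 0. Lengths are in m, angles in rad, forces in N, time in s.
With the tool pointing down it reaches from about 0.325 to 0.775 m from the base axis. Payload 5.5 kg.
Tool frame: the origin (TCP) lies between the finger pads; the fingertips stand 25 mm ahead of it and the grasp point (between the pads) lies 6 mm ahead of it; z points along the fingers, y is the line along which they close (so a half turn about z gives the same grasp; the last joint's range is limited). The gripper opens to 85 mm and grips with 20 to 120 N. Pads are 22 mm wide; open, the fingers measure 114 mm over their backs; the gripper's body (76 mm by 85 mm) begins 54 mm behind the grasp point. The pads swing forward as they close: fully open they stand 13 mm farther back than shut.
Start: joints at [-1.169, 0.091, 1.231, -0, 1.82, -0.057], TCP at [0.266, -0.538, 0.256] pointing down, gripper open.
Joint ranges: [-2.87, 2.87], [-0.86, 2.18], [0.17, 2.46], [-1.51, 4.65], [0.06, 2.69], [-2.65, 2.65]. Speed limits (rad/s): [2.57, 2.57, 3.01, 3.14, 3.14, 3.14].

## Interface

Orientations are given as a unit quaternion [x, y, z, w].
In Python, from station import * gives the robot as it stands. The module is installed in compiled form; this text tells all that it offers.
- The arm moves only by the tool servo_tool, never from a script. Its argument "deltas" is a list of rows, each an object with "linear": the shift along the tool's x, y, z scaled (see below), a list of three; "yaw": the turn about the tool's z scaled (see below); "gripper": the gripper's target within -1 to 1 (fully open at 1, half-way at 0, shut at -1). In form: [{"linear": [dx, dy, dz], "yaw": yaw, "gripper": gripper}, ...]. A call has 1 to 8 rows; each row is the pose to reach, as a shift and turn from the pose commanded when the call began, along the tool's axes at that moment, turning the shorter way round; what a row does not reach only later rows make up. The controller multiplies each number of a shift by 0.1 m and each number of a turn by 180 degrees. A row lasts 1/12 s, in which the tool goes at most 41.7 mm and 7.16 degrees, less where a joint would pass 70% of its speed; a pose out of reach is approached as far as the arm can. A call with a number of a shift or a turn outside -1 to 1 is refused whole. A call with a gripper value outside its range is refused whole. The fingers move at their own pace and stop on an object; "squeeze" is the grip in N (left out, the last holds). Time passes only in rows, so rows that repeat a pose let the fingers close. It gives the time, the measured TCP pose, the force, the opening and the grip force at its end, in the units of the state.
- get_state(): the state, without advancing time (a new reading comes with each control period).
- grab_frame(name): name is "scene" or "top" or "wrist"; returns a dict with "img" (480x640x3 uint8, blue, green, red), "fx", "fy", "cx", "cy" (pixels), "R" (3x3) and "t" (3): a world point X has camera coordinates R X + t. Camera axes: x right, y down, z forward; pixel columns grow to the right and rows downward; lengths in m; the calibration is good to about 2 mm. A picture is of the moment at which its call begins. There is no depth.
- sign_off(): hands the job in; it is judged then, once.
Trained networks look in the newest picture that a camera, given by its name, has taken for a name from the list of things; names that differ only in an ending like _2 or _b are one class to them, and where a whole thing is asked for, a point or a joint stands for the part that bears it (a point fixed in the world has none). Each returns a list of dicts, best first, with "confidence" (0 to 1); they miss things now and then, are a little off and sometimes report something else, mostly with a low value. They report only what shows in the picture. A call takes as long as a camera call.
- search_frame(camera, label): "position" ([x, y, z] in m, in world coordinates, good to about 4 mm: the middle of the surface that is visible of it).
- spot_point(camera, label): "position" ([x, y, z] in m, in world coordinates, good to about 4 mm: a listed point, or the origin of a listed thing).
The state is a dict: "time_s": time; "q": joint angles; "qvel": joint speeds; "tau": joint torques, N m; "ee_pos": TCP position; "eef_rot": TCP orientation; "wrist_force": force on the tool from outside, world axes, zero at the start; "torque": the same for the moment, N m; "width": finger opening in m; "finger_force": force on a finger pad.
Only numpy, scipy, OpenCV 4.12 (cv2) and the standard library are available. Lean on these libraries where they do the work, as an engineer would, in place of code of your own. Each camera call takes 0.05 s, during which the arm holds its last target. There are 200 camera calls.

## Task

Shut off and vent the bench's air line so that the disc on the air grinder can be changed: pinch both yellow tabs of the red shut-off knob, turn it clockwise until you feel it come up against its stop, and let go there so that both tabs spring back out and lock it; only then press the blue bleed button fully down, keep it down for a second or two and let it come up again. The stop is not at the same angle on every valve, so turn by feel: squeeze and turn no harder than the valve needs, and leave the other things on the bench where they are.

Things in the scene. Friction and masses are not known exactly. Their poses are not given: they have to be found in the camera images.
- air_point: Bench air point, bolted down: steel base plate 130 (x) x 300 (y) x 8 mm and on it an aluminium manifold 62 (x) x 240 (y) mm whose top is 68 mm above the bench. Origin: on the bench under the plate's centre. y runs along the manifold; -y end: brass inlet elbow. The red knob stands on the manifold's top at y = -52 mm, the bleed button at y = +62 mm (both at x = 0). On the +x side: a round gauge and two couplers, all lower than 80 mm.
- bonnet: The valve's fixed aluminium bonnet under the knob, a round cup 76 mm in diameter, top rim 94 mm above the bench. Origin on the knob's axis, at the manifold's top. Inside, out of sight, are the notches for the knob's two pawls and the closed stop.
- knob: Red knob with everything it carries. Origin on its axis, at the manifold's top (68 mm above the bench), z up; it turns about z. Round skirt 65 mm in diameter, its top 28.5 mm above the origin; above it a grip block 39 (x) x 34 (y) mm, top 65 mm above the origin, with a yellow tab on its +y side and one on its -y side (the tabs turn with the knob). Keep fingertips above the skirt.
- knob_grip (a point): Point on the knob's axis, 54 mm above the knob's origin (122 mm above the bench): a good height for the middle of the finger pads. Axes as the knob's.
- pad_a: Yellow release tab on the knob's +y side: a flat upright paddle 20 mm wide (x), 36 mm tall, from 30.5 to 66.5 mm above the origin; its outer face is 27 mm from the knob's axis when it stands out. Origin on the knob's axis at the manifold's top while it stands out; it shifts towards -y by as much as the tab is pressed.
- pad_b: The same on the knob's -y side; shifts towards +y when pressed. The two outer faces are 54 mm apart when standing out, 42 mm when fully pressed.
- tab_a (a joint): Press of tab a in m: 0 stands out, 0.006 fully in (hard stop). Spring: 10 N to start, 18 N fully in. Its pawl clears the notch only when it is pressed by more than 0.004, and both tabs must be in at once for the knob to turn. Let go between the notches, a tab stays at about 0.0035, held in by the rim; let go at the closed stop (or up to 0.04 rad short of it) it springs out to 0 and locks the knob. The moulded tabs take up to 45 N of squeeze.
- tab_b (a joint): The same for tab b.
- spindle (a joint): Turn of the knob in rad, clockwise seen from above is positive: 0 is open (as it starts, locked, play about 0.04 either way). The closed stop lies somewhere between 1.00 and 1.44, different on every valve and not to be seen. The packing drags with about 0.15 N m all the way; the stop is rigid, 26 mm from the axis, and the pawls and the stop take up to 25 N (about 0.65 N m at the knob above the drag); a stiff arm reaches that some 0.05 rad after first touching it.
- bleed_top (a point): Centre of the top of the blue bleed button, 22 mm in diameter in a brass collar 38 mm in diameter (collar top 80 mm, button top 90 mm above the bench), pressed straight down.
- bleed (a joint): Press of the bleed button in m: 0 up, 0.006 fully down, where its spring pushes back with about 5 N; it comes up again by itself.
- air_grinder: Bystander: yellow air angle grinder lying on the bench, about 260 (x) x 65 x 70 mm, 1.1 kg. Origin under its middle, on the bench.
- oil_can: Bystander: standing can 52 mm in diameter, 120 mm tall. Origin at the centre of its underside.
- paste_jar: Bystander: standing jar 60 mm in diameter, 65 mm tall. Origin at the centre of its underside.
- offcuts: Bystander: stack of white offcut plates, about 80 x 65 x 24 mm. Origin at the centre of its underside.

How it is judged:
On the way, in this order (a step that is already met when the one before it is completed fails the run):
1. the knob is turned to its closed stop and both tabs have sprung out and lock it (value of joint spindle above 0.9 rad and value of joint each of tab_a, tab_b below 0.0015 m), for 0.2 s.
2. the bleed button is held fully down (at least 4.5 of 6 mm) for 0.7 s, the knob locked closed (all of step 1 and value of joint bleed above 0.0045 m), for 0.7 s.
At the end, for the whole second after the job is handed in: The knob is locked closed at its stop (turned more than 0.9 rad, both tabs out to within 1.5 mm), and the bleed button is up again (within 1.5 mm) (all of step 1 and value of joint bleed below 0.0015 m); the robot touches nothing.
It fails at once if a tab is squeezed with more than 45 N (contact force between the fingers and pad_a above 45 N or contact force between the fingers and pad_b above 45 N).
It fails at once if the knob is forced against its pawls or its stop with more than 25 N (contact force between knob and bonnet above 25 N).
It fails at once if the bleed button is pressed before the knob is closed (value of joint bleed above 0.003 m and value of joint spindle below 0.9 rad).
It fails at once if a bystander is moved by more than 15 mm (distance of any of air_grinder, oil_can, paste_jar, offcuts from where it was at the start of the episode above 0.015 m).
It also fails if it takes over 67 s, if anything falls off the work surface, if the arm or the gripper's body presses on something with over 40 N, if the wrist force passes 120 N, or if a joint passes its speed limit or range.

## Working session

There is one attempt and no reset: what is moved stays moved. The work goes in short steps, Python scripts to look and compute and a tool call to move; the robot and the scene stay as the last step left them, time stands still between calls to the robot, and variables do not carry over. Pictures are saved under pics/ and viewed, at most 10 in all, crops included, and the job is handed in when it is done.

Besides the shell and the picture viewer there is one more tool, called after ">>>" in YAML: its name, and indented under it one key for each argument. servo_tool: Moves the arm, as the interface text tells. Shifts and turns lie within -1 to 1; 1 stands for 0.1 m of shift or 180 degrees of turn. Its arguments: {"type":"object","properties":{"deltas":{"type":"array"},"squeeze":{"type":"number"}},"required":["deltas"]}

```bash
mkdir -p pics
python3 - <<'E'
from station import *
import cv2, numpy as np
s=get_state(); print({k:np.round(v,3).tolist() for k,v in s.items()})
for c in ["top","scene"]:
    f=grab_frame(c); cv2.imwrite(f"pics/{c}0.png",f["img"])
    for n in ["air_point","knob","knob_grip","pad_a","pad_b","bonnet","bleed_top","air_grinder","oil_can","paste_jar","offcuts"]:
        for fn in (spot_point,):
            print(c,n,[(np.round(d["position"],4).tolist(),round(d["confidence"],2)) for d in fn(c,n)[:3]])
    for n in ["knob","pad_a","bleed_top"]:
            print(c,"search",n,[(np.round(d["position"],4).tolist(),round(d["confidence"],2)) for d in search_frame(c,n)[:3]])
E
```

```text
{'time_s': 0.0, 'q': [-1.169, 0.092, 1.232, -0.0, 1.82, -0.057], 'qvel': [-0.001, -0.001, -0.001, 0.002, -0.002, 0.0], 'tau': [-0.002, -45.873, -41.802, -0.0, 0.012, 0.0], 'ee_pos': [0.266, -0.538, 0.255], 'eef_rot': [0.974, 0.227, -0.0, -0.001], 'wrist_force': [-0.241, -0.743, 0.121], 'torque': [-0.011, 0.039, 0.001], 'finger_force': 0.0, 'width': 0.086}
top air_point [([0.5725, -0.1202, -0.0001], 0.91)]
top knob [([0.5561, -0.1771, 0.0686], 0.89)]
top knob_grip [([0.5591, -0.1689, 0.1224], 0.87), ([0.6784, 0.0952, -0.0027], 0.62), ([0.7224, -0.2436, -0.0015], 0.18)]
top pad_a [([0.5556, -0.1715, 0.0642], 0.59)]
top pad_b [([0.5556, -0.1715, 0.0642], 0.59)]
top bonnet [([0.5597, -0.1711, 0.0674], 0.66)]
top bleed_top [([0.5882, -0.0607, 0.0926], 0.63)]
top air_grinder [([0.4856, -0.4171, 0.0012], 0.83)]
top oil_can [([0.7523, -0.0482, -0.0006], 0.58), ([0.7205, -0.2402, -0.0001], 0.29)]
top paste_jar [([0.7245, -0.2391, 0.0005], 0.61)]
top offcuts [([0.6784, 0.0967, -0.0048], 0.91)]
top search knob [([0.5548, -0.17, 0.1247], 0.8)]
top search pad_a [([0.5656, -0.1476, 0.1311], 0.51),
[... 293 characters left out ...]
0.5579, -0.1725, 0.0659], 0.63), ([0.5587, -0.1728, 0.0636], 0.43)]
scene pad_b [([0.5579, -0.1725, 0.0659], 0.63), ([0.5587, -0.1728, 0.0636], 0.43)]
scene bonnet [([0.5582, -0.1728, 0.0714], 0.94), ([0.72, -0.2477, -0.0013], 0.68)]
scene bleed_top [([0.5887, -0.0643, 0.0966], 0.57), ([0.4804, -0.4189, -0.0019], 0.55)]
scene air_grinder [([0.4797, -0.4187, -0.0043], 0.75)]
scene oil_can [([0.7564, -0.0431, -0.0011], 0.88)]
scene paste_jar [([0.7248, -0.2452, -0.0005], 0.62)]
scene offcuts [([0.6737, 0.0998, -0.0018], 0.74)]
scene search knob [([0.5779, -0.1787, 0.1164], 0.87)]
scene search pad_a [([0.5745, -0.1532, 0.1178], 0.61), ([0.5604, -0.1983, 0.1195], 0.43)]
scene search bleed_top []
```

View pics/top0.png

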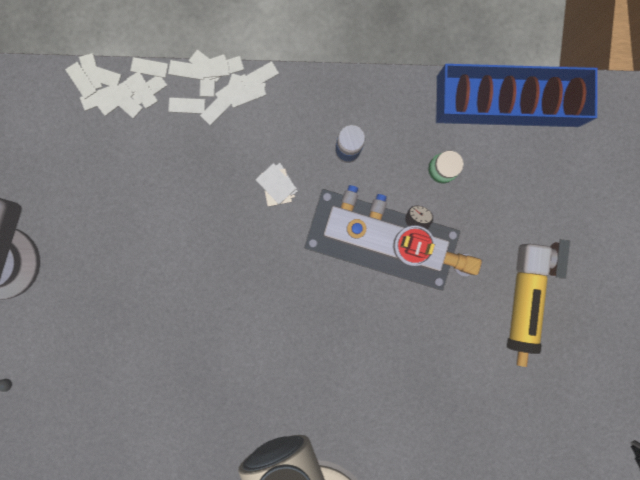

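View pics/scene0.png

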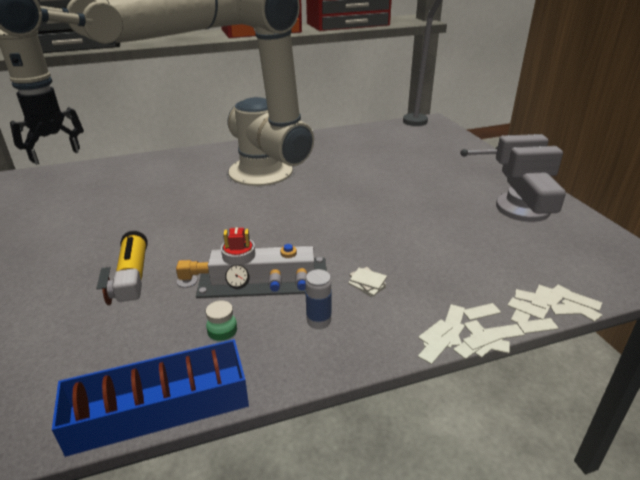

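Top view: the knob is at (416,246), with its tabs left and right of it. The bleed button is at (357,229), the oil can at (350,140) and the jar at (447,166), and the path to the knob is clear. The scene view agrees. I'll move above the knob first.

>>> servo_tool:
  deltas:
    - {"linear": [0.35,-0.16,0],"yaw": 0,"gripper": 1}
    - {"linear": [0.7,-0.33,0],"yaw": 0,"gripper": 1}
    - {"linear": [1,-0.47,0],"yaw": 0,"gripper": 1}

```text
time_s: 1.75
ee_pos: [0.3352, -0.4503, 0.2562]
eef_rot: [0.974, 0.227, 0.0, -0.0]
wrist_force: [0.3, -1.0, 0.8]
width: 0.0855
finger_force: 0.0
```

>>> servo_tool:
  deltas:
    - {"linear": [0.35,-0.16,0],"yaw": 0,"gripper": 1}
    - {"linear": [0.7,-0.33,0],"yaw": 0,"gripper": 1}
    - {"linear": [1,-0.47,0],"yaw": 0,"gripper": 1}

```text
time_s: 2.0
ee_pos: [0.4045, -0.3631, 0.2565]
eef_rot: [0.974, 0.228, 0.0, 0.0]
wrist_force: [0.7, 0.5, -0.1]
width: 0.0854
finger_force: 0.0
```

>>> servo_tool:
  deltas:
    - {"linear": [0.35,-0.16,0],"yaw": 0,"gripper": 1}
    - {"linear": [0.7,-0.33,0],"yaw": 0,"gripper": 1}
    - {"linear": [1,-0.47,0],"yaw": 0,"gripper": 1}

```text
time_s: 2.25
ee_pos: [0.4734, -0.2765, 0.2565]
eef_rot: [0.974, 0.228, 0.0, 0.0]
wrist_force: [0.1, -0.3, -0.2]
width: 0.0854
finger_force: 0.0
```

>>> servo_tool:
  deltas:
    - {"linear": [0.35,-0.16,0],"yaw": -0.04,"gripper": 1}
    - {"linear": [0.7,-0.33,0],"yaw": -0.08,"gripper": 1}
    - {"linear": [1,-0.47,0],"yaw": -0.12,"gripper": 1}
    - {"linear": [1,-0.47,0],"yaw": -0.16,"gripper": 1}
    - {"linear": [1,-0.47,0],"yaw": -0.2,"gripper": 1}
    - {"linear": [1,-0.47,0],"yaw": -0.24,"gripper": 1}
    - {"linear": [1,-0.47,0],"yaw": -0.27,"gripper": 1}
    - {"linear": [1,-0.47,0],"yaw": -0.3,"gripper": 1}

```text
time_s: 2.92
ee_pos: [0.5412, -0.192, 0.2562]
eef_rot: [0.763, 0.647, -0.0, -0.0]
wrist_force: [0.1, -0.6, -0.0]
width: 0.0855
finger_force: 0.0
```

>>> servo_tool:
  deltas:
    - {"linear": [0,0,0],"yaw": -0.04,"gripper": 1}
    - {"linear": [0,0,0],"yaw": -0.08,"gripper": 1}
    - {"linear": [0,0,0],"yaw": -0.12,"gripper": 1}
    - {"linear": [0,0,0],"yaw": -0.16,"gripper": 1}
    - {"linear": [0,0,0],"yaw": -0.2,"gripper": 1}
    - {"linear": [0,0,0],"yaw": -0.24,"gripper": 1}
    - {"linear": [0,0,0],"yaw": -0.27,"gripper": 1}
    - {"linear": [0,0,0],"yaw": -0.3,"gripper": 1}

```text
time_s: 3.58
ee_pos: [0.5411, -0.1922, 0.2563]
eef_rot: [0.386, 0.922, 0.0, 0.0]
wrist_force: [0.1, -0.4, -0.5]
width: 0.0851
finger_force: 0.0
```

>>> servo_tool:
  deltas:
    - {"linear": [0,0,0],"yaw": -0.04,"gripper": 1}
    - {"linear": [0,0,0],"yaw": -0.08,"gripper": 1}
    - {"linear": [0,0,0],"yaw": -0.12,"gripper": 1}
    - {"linear": [0,0,0],"yaw": -0.15,"gripper": 1}
    - {"linear": [0,0,0],"yaw": -0.17,"gripper": 1}
    - {"linear": [0,0,0],"yaw": -0.17,"gripper": 1}
    - {"linear": [0,0,0],"yaw": -0.17,"gripper": 1}

```text
time_s: 4.17
ee_pos: [0.5411, -0.1922, 0.2563]
eef_rot: [0.133, 0.991, 0.0, 0.0]
wrist_force: [-0.8, -0.2, 0.5]
width: 0.0854
finger_force: 0.0
```

```bash
cat > h.py <<'E'
from station import *
import cv2, numpy as np
def ray(f,uv,z):
    d=f["R"].T@np.array([(uv[0]-f["cx"])/f["fx"],(uv[1]-f["cy"])/f["fy"],1.0]); o=-f["R"].T@f["t"]
    return o+d*(z-o[2])/d[2]
def blobs(f,lo,hi,z,amin=15):
    m=cv2.inRange(cv2.cvtColor(f["img"],cv2.COLOR_BGR2HSV),lo,hi)
    n,_,st,c=cv2.connectedComponentsWithStats(m)
    return [(st[i,4],np.round(c[i]).tolist(),np.round(ray(f,c[i],z),4).tolist()) for i in range(1,n) if st[i,4]>amin]
def net(c,n,fn=spot_point): return [(np.round(d["position"],4).tolist(),round(d["confidence"],2)) for d in fn(c,n)[:2]]
E
python3 - <<'E'
from h import *
s=get_state();print(np.round(s["q"],3),s["torque"])
for c in ["wrist","top"]:
    f=grab_frame(c); cv2.imwrite(f"pics/{c}1.png",f["img"])
    print(c,"yel",blobs(f,(22,120,100),(35,255,255),0.1345))
    print(c,"blue",blobs(f,(105,120,60),(125,255,255),0.09))
    print(c,"red",blobs(f,(0,150,90),(6,255,255),0.133,60))
    for n in ["knob_grip","bleed_top","knob","bonnet","air_point"]: print(n,net(c,n))
    print(net(c,"pad_a",search_frame))
E
```

```text
[-0.401  0.021  1.303  0.     1.817 -1.706] [-0.032435   -0.02048517 -0.02982338]
wrist yel [(np.int32(23), [6.0, 41.0], [0.3678, -0.3386, 0.1345]), (np.int32(29), [12.0, 52.0], [0.374, -0.3385, 0.1345]), (np.int32(8329), [64.0, 169.0], [0.4453, -0.3414, 0.1345]), (np.int32(404), [205.0, 229.0], [0.5085, -0.2659, 0.1345]), (np.int32(37), [232.0, 219.0], [0.5073, -0.2454, 0.1345]), (np.int32(34), [259.0, 220.0], [0.5122, -0.2278, 0.1345]), (np.int32(356), [472.0, 234.0], [0.5612, -0.0864, 0.1345]), (np.int32(16), [252.0, 227.0], [0.5161, -0.2341, 0.1345]), (np.int32(364), [318.0, 252.0], [0.5462, -0.1944, 0.1345]), (np.int32(344), [382.0, 254.0], [0.5594, -0.1506, 0.1345]), (np.int32(32), [425.0, 267.0], [0.5778, -0.1227, 0.1345]), (np.int32(32), [485.0, 268.0], [0.5895, -0.0806, 0.1345])]
wrist blue [(np.int32(509), [479.0, 239.0], [0.5853, -0.0654, 0.09]), (np.int32(165), [418.0, 298.0], [0.6268, -0.1246, 0.09]), (np.int32(170), [474.0, 299.0], [0.6401, -0.0761, 0.09]), (np.int32(1123), [501.0, 351.0], [0.7012, -0.0591, 0.09]), (np.int32(416), [326.0, 422.0], [0.7398, -0.2385, 0.09]
[... 500 characters left out ...]
, 0.1345]), (np.int32(396), [525.0, 320.0], [0.4255, -0.3692, 0.1345])]
top blue [(np.int32(4274), [511.0, 93.0], [0.856, -0.3554, 0.09]), (np.int32(38), [353.0, 188.0], [0.6626, -0.0539, 0.09]), (np.int32(37), [381.0, 197.0], [0.6474, -0.1085, 0.09]), (np.int32(70), [357.0, 228.0], [0.5866, -0.0636, 0.09])]
top red [(np.int32(196), [410.0, 252.0], [0.5421, -0.1587, 0.133])]
knob_grip [([0.5599, -0.1729, 0.1215], 0.8)]
bleed_top [([0.5879, -0.0635, 0.0892], 0.43)]
knob [([0.5553, -0.1786, 0.0674], 0.63)]
bonnet [([0.5584, -0.1716, 0.0711], 0.58), ([0.6769, 0.097, -0.003], 0.58)]
air_point [([0.575, -0.1204, 0.0008], 0.7)]
[([0.5423, -0.1645, 0.0954], 0.51), ([0.5618, -0.1481, 0.1247], 0.47)]
```

View pics/wrist1.png

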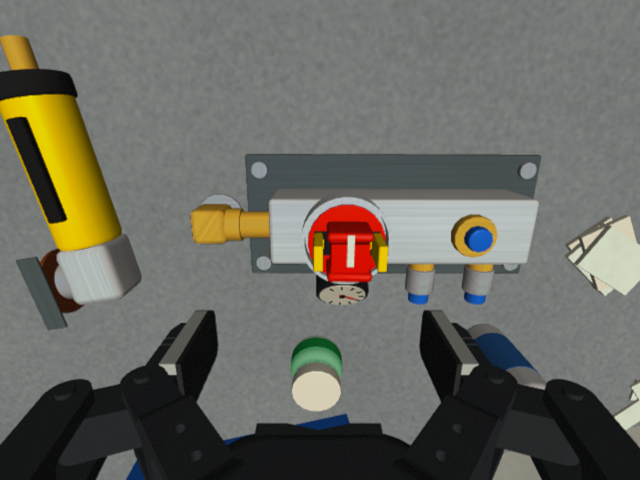

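The wrist view has the manifold level in the image. The tabs are at (318,252) and (382,254), the bleed button at (479,239), and nothing stands under the fingers, so yaw is right. I'll shift over the knob, go part of the way down and look again.

>>> servo_tool:
  deltas:
    - {"linear": [-0.1,0.23,0.3],"yaw": 0,"gripper": 1}
    - {"linear": [-0.1,0.23,0.6],"yaw": 0,"gripper": 1}
    - {"linear": [-0.1,0.23,0.6],"yaw": 0,"gripper": 1}
    - {"linear": [-0.1,0.23,0.6],"yaw": 0,"gripper": 1}

```text
time_s: 5.2
ee_pos: [0.5557, -0.1723, 0.1943]
eef_rot: [0.131, 0.991, 0.0, -0.002]
wrist_force: [0.4, -0.4, 0.3]
width: 0.0854
finger_force: 0.0
```

Run:
```python
from h import *
s=get_state();print(np.round(s["q"],3),s["ee_pos"],s["eef_rot"],s["torque"])
for c in ["wrist"]:
    f=grab_frame(c); cv2.imwrite(f"pics/{c}2.png",f["img"])
    print(c,"yel",blobs(f,(22,120,100),(35,255,255),0.125,100))
    print(c,"blue",blobs(f,(105,120,60),(125,255,255),0.09,100))
    print(f["R"],f["t"])
    for n in ["knob_grip","bleed_top","knob","bonnet","air_point"]: print(n,net(c,n))
    print(net(c,"pad_a",search_frame))
```

```text
[-0.359  0.043  1.391 -0.     1.713 -1.666] [ 0.55571715 -0.17233088  0.19431078] [ 1.31382122e-01  9.91328757e-01  3.97511716e-04 -2.42413438e-03] [ 0.07033175 -0.03223996  0.00968193]
wrist yel [(np.int32(3073), [15.0, 216.0], [0.4796, -0.3218, 0.125]), (np.int32(748), [150.0, 239.0], [0.5108, -0.2565, 0.125]), (np.int32(565), [477.0, 248.0], [0.5633, -0.0832, 0.125]), (np.int32(626), [277.0, 275.0], [0.5497, -0.1956, 0.125]), (np.int32(603), [360.0, 276.0], [0.5625, -0.1498, 0.125])]
wrist blue [(np.int32(815), [486.0, 255.0], [0.5851, -0.0654, 0.09]), (np.int32(217), [411.0, 324.0], [0.6235, -0.1232, 0.09]), (np.int32(241), [479.0, 324.0], [0.6362, -0.0764, 0.09]), (np.int32(285), [513.0, 372.0], [0.6835, -0.0572, 0.09])]
[[ 2.60750851e-01  9.65406020e-01 -4.58077759e-04]
 [ 9.18708423e-01 -2.47992243e-01  3.07367339e-01]
 [ 2.96620680e-01 -8.05671351e-02 -9.51590831e-01]] [ 0.02184667 -0.57374464  0.14188758]
knob_grip [([0.5544, -0.1719, 0.1212], 0.61)]
bleed_top [([0.5858, -0.0641, 0.0907], 0.75)]
knob [([0.5546, -0.1742, 0.0697], 0.73), ([0.6734, 0.0978, 0.0024], 0.45)]
bonnet [([0.678, 0.0971, 0.0026], 0.36)]
air_point [([0.5726, -0.1205, 0.0007], 0.94)]
[([0.5619, -0.1519, 0.1268], 0.79), ([0.5439, -0.1971, 0.1358], 0.78)]
```

View pics/wrist2.png

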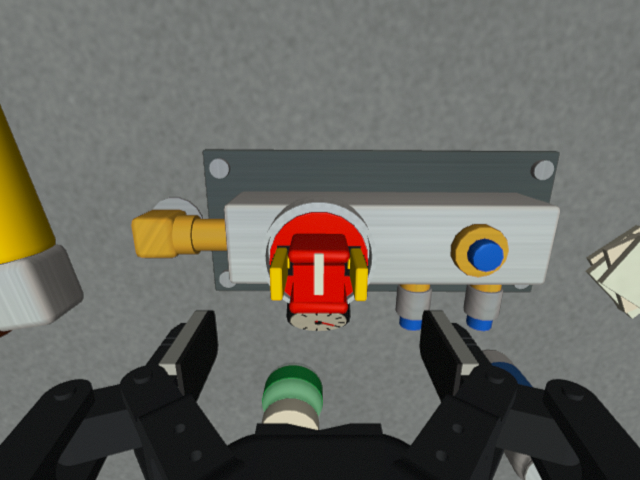

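The tabs at (277,275) and (360,276) put the knob axis within about 0.5 mm of the TCP line, and yaw matches. I'll descend and close to just outside the tabs.

>>> servo_tool:
  deltas:
    - {"linear": [0,0,0.3],"yaw": 0,"gripper": 1}
    - {"linear": [0,0,0.5],"yaw": 0,"gripper": 1}
    - {"linear": [0,0,0.64],"yaw": 0,"gripper": 0.7}
    - {"linear": [0,0,0.64],"yaw": 0,"gripper": 0.5}
    - {"linear": [0,0,0.64],"yaw": 0,"gripper": 0.42}
    - {"linear": [0,0,0.64],"yaw": 0,"gripper": 0.42}
    - {"linear": [0,0,0.64],"yaw": 0,"gripper": 0.42}
  squeeze: 24

```text
time_s: 6.13
ee_pos: [0.5576, -0.173, 0.1344]
eef_rot: [0.132, 0.991, -0.0, 0.002]
wrist_force: [0.6, 0.4, -0.5]
width: 0.0602
finger_force: 0.0
```

>>> servo_tool:
  deltas:
    - {"linear": [0,0,0],"yaw": 0,"gripper": 0.36}
    - {"linear": [0,0,0],"yaw": 0,"gripper": 0.3}
    - {"linear": [0,0,0],"yaw": 0,"gripper": 0.25}
    - {"linear": [0,0,0],"yaw": 0,"gripper": 0.2}
    - {"linear": [0,0,0],"yaw": 0,"gripper": 0.2}
    - {"linear": [0,0,0],"yaw": 0,"gripper": 0.2}

```text
time_s: 6.63
ee_pos: [0.5572, -0.1728, 0.1339]
eef_rot: [0.132, 0.991, -0.0, 0.001]
wrist_force: [-1.1, 1.0, 5.4]
width: 0.0513
finger_force: 10.9
```

Centred, with only about 1 N of side force, but 4–5 mm high. I'll ease off, lower, then close fully.

>>> servo_tool:
  deltas:
    - {"linear": [0,0,0],"yaw": 0,"gripper": 0.42}
    - {"linear": [0,0,0],"yaw": 0,"gripper": 0.42}
    - {"linear": [0,0,0.045],"yaw": 0,"gripper": 0.42}
    - {"linear": [0,0,0.045],"yaw": 0,"gripper": 0.42}
    - {"linear": [0,0,0.045],"yaw": 0,"gripper": 0.42}

```text
time_s: 7.05
ee_pos: [0.5564, -0.1725, 0.1268]
eef_rot: [0.131, 0.991, 0.0, -0.001]
wrist_force: [0.2, 0.3, 0.5]
width: 0.0601
finger_force: 0.0
```

>>> servo_tool:
  deltas:
    - {"linear": [0,0,0],"yaw": 0,"gripper": 0.3}
    - {"linear": [0,0,0],"yaw": 0,"gripper": 0.2}
    - {"linear": [0,0,0],"yaw": 0,"gripper": 0.12}
    - {"linear": [0,0,0],"yaw": 0,"gripper": 0.08}
    - {"linear": [0,0,0],"yaw": 0,"gripper": 0.04}
    - {"linear": [0,0,0],"yaw": 0,"gripper": 0}
    - {"linear": [0,0,0],"yaw": 0,"gripper": -0.05}
    - {"linear": [0,0,0],"yaw": 0,"gripper": -0.05}

```text
time_s: 7.72
ee_pos: [0.5567, -0.1727, 0.1297]
eef_rot: [0.132, 0.991, -0.0, 0.001]
wrist_force: [-4.1, 1.4, 8.7]
width: 0.0409
finger_force: 17.7
```

>>> servo_tool:
  deltas:
    - {"linear": [0,0,0],"yaw": 0,"gripper": -0.1}
    - {"linear": [0,0,0],"yaw": 0,"gripper": -0.15}
    - {"linear": [0,0,0],"yaw": 0,"gripper": -0.2}
    - {"linear": [0,0,0],"yaw": 0,"gripper": -0.2}

```text
time_s: 8.05
ee_pos: [0.5568, -0.1726, 0.13]
eef_rot: [0.131, 0.991, -0.0, 0.001]
wrist_force: [-5.0, 1.7, 10.1]
width: 0.0397
finger_force: 24.0
```

```bash
python3 -c "
from h import *
s=get_state();print({k:np.round(v,4).tolist() for k,v in s.items()})"
```

```text
{'time_s': 8.05, 'q': [-0.359, 0.056, 1.4908, 0.0001, 1.5934, -1.6661], 'qvel': [-0.0014, -0.0009, -0.0003, 0.0002, 0.0015, 0.0014], 'tau': [-0.2006, -38.7046, -38.3538, -0.0888, -1.8037, -0.0697], 'ee_pos': [0.5568, -0.1726, 0.13], 'eef_rot': [0.1315, 0.9913, -0.0001, 0.0007], 'wrist_force': [-4.9575, 1.7032, 10.1382], 'torque': [0.4068, 0.8454, -0.0694], 'finger_force': 23.9637, 'width': 0.0397}
```

>>> servo_tool:
  deltas:
    - {"linear": [0,0,0],"yaw": 0.01,"gripper": -0.2}
    - {"linear": [0,0,0],"yaw": 0.02,"gripper": -0.2}
    - {"linear": [0,0,0],"yaw": 0.02,"gripper": -0.2}
    - {"linear": [0,0,0],"yaw": 0.02,"gripper": -0.2}

```text
time_s: 8.38
ee_pos: [0.5568, -0.1726, 0.13]
eef_rot: [0.163, 0.987, -0.0, 0.001]
wrist_force: [-5.3, 2.1, 8.7]
width: 0.0395
finger_force: 24.0
```

```bash
cat >> h.py <<'E'
def st():
    s=get_state(); q=s["eef_rot"]; a=2*np.arctan2(q[1],q[0])
    print("t",round(s["time_s"],2),"turn",round(2*np.arctan2(.9913,.1315)-a,4),"tz",round(s["torque"][2],3),"T",np.round(s["torque"],2),"F",np.round(s["wrist_force"],1),"p",np.round(s["ee_pos"],4),"w",round(s["width"],4),"ff",round(s["finger_force"],1),"tau6",round(s["tau"][5],3))
E
python3 -c "from h import *;st()"
```

```text
t 8.38 turn 0.0627 tz 0.021 T [0.45 0.81 0.02] F [-5.3  2.1  8.7] p [ 0.5568 -0.1726  0.13  ] w 0.0395 ff 24.0 tau6 0.1
```

>>> servo_tool:
  deltas:
    - {"linear": [0,0,0],"yaw": 0.01,"gripper": -0.2}
    - {"linear": [0,0,0],"yaw": 0.02,"gripper": -0.2}
    - {"linear": [0,0,0],"yaw": 0.03,"gripper": -0.2}
    - {"linear": [0,0,0],"yaw": 0.04,"gripper": -0.2}
    - {"linear": [0,0,0],"yaw": 0.04,"gripper": -0.2}

```text
time_s: 8.8
ee_pos: [0.5569, -0.1724, 0.13]
eef_rot: [0.225, 0.974, 0.0, 0.001]
wrist_force: [-4.2, 3.0, 9.6]
width: 0.0395
finger_force: 24.0
```

```bash
python3 -c "
from h import *;st()
f=grab_frame('wrist');cv2.imwrite('pics/w3.png',f['img'])"
```

```text
t 8.8 turn 0.1897 tz 0.05 T [0.44 0.78 0.05] F [-4.2  3.   9.6] p [ 0.5569 -0.1724  0.13  ] w 0.0395 ff 24.0 tau6 0.49
```

View pics/w3.png

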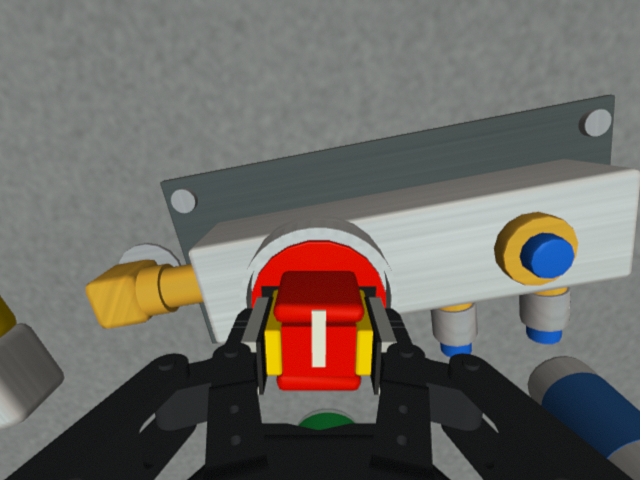

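The wrist view shows the red block and both yellow tabs still square between the fingers, with the manifold tilted, so the knob is turning along. I'll go on to about 0.88 rad.

>>> servo_tool:
  deltas:
    - {"linear": [0,0,0],"yaw": 0.02,"gripper": -0.2}
    - {"linear": [0,0,0],"yaw": 0.04,"gripper": -0.2}
    - {"linear": [0,0,0],"yaw": 0.06,"gripper": -0.2}
    - {"linear": [0,0,0],"yaw": 0.08,"gripper": -0.2}
    - {"linear": [0,0,0],"yaw": 0.1,"gripper": -0.2}
    - {"linear": [0,0,0],"yaw": 0.12,"gripper": -0.2}
    - {"linear": [0,0,0],"yaw": 0.12,"gripper": -0.2}

```text
time_s: 9.43
ee_pos: [0.557, -0.1722, 0.13]
eef_rot: [0.404, 0.915, 0.0, 0.001]
wrist_force: [-3.3, 2.8, 8.7]
width: 0.04
finger_force: 23.9
```

```bash
python3 -c "from h import *;st()"
```

```text
t 9.43 turn 0.5681 tz -0.006 T [ 0.58  0.67 -0.01] F [-3.3  2.8  8.7] p [ 0.557  -0.1722  0.13  ] w 0.04 ff 23.9 tau6 0.835
```

>>> servo_tool:
  deltas:
    - {"linear": [0,0,0],"yaw": 0.02,"gripper": -0.2}
    - {"linear": [0,0,0],"yaw": 0.04,"gripper": -0.2}
    - {"linear": [0,0,0],"yaw": 0.06,"gripper": -0.2}
    - {"linear": [0,0,0],"yaw": 0.08,"gripper": -0.2}
    - {"linear": [0,0,0],"yaw": 0.1,"gripper": -0.2}
    - {"linear": [0,0,0],"yaw": 0.1,"gripper": -0.2}

```text
time_s: 9.93
ee_pos: [0.5572, -0.172, 0.13]
eef_rot: [0.542, 0.84, 0.001, 0.001]
wrist_force: [-2.6, 3.5, 8.0]
width: 0.0397
finger_force: 23.9
```

```bash
python3 -c "from h import *;st()"
```

```text
t 9.93 turn 0.8821 tz -0.012 T [ 0.59  0.54 -0.01] F [-2.6  3.5  8. ] p [ 0.5572 -0.172   0.13  ] w 0.0397 ff 23.9 tau6 0.834
```

```bash
python3 -c "
from h import *;st()
f=grab_frame('wrist');cv2.imwrite('pics/w4.png',f['img']);st()"
```

```text
t 9.93 turn 0.8821 tz -0.012 T [ 0.59  0.54 -0.01] F [-2.6  3.5  8. ] p [ 0.5572 -0.172   0.13  ] w 0.0397 ff 23.9 tau6 0.834
t 9.98 turn 0.8798 tz -0.083 T [ 0.66  0.55 -0.08] F [-3.   3.7  9.1] p [ 0.5572 -0.1721  0.13  ] w 0.0398 ff 23.9 tau6 0.257
```

View pics/w4.png

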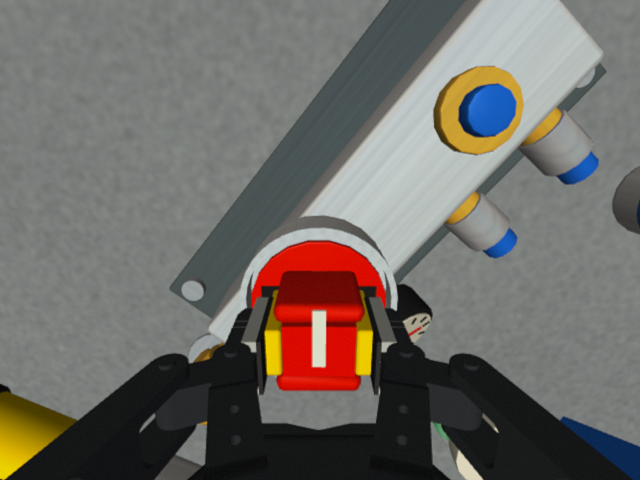

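The knob is still square in the fingers. Now small steps by feel, reading the torque after each.

>>> servo_tool:
  deltas:
    - {"linear": [0,0,0],"yaw": 0.005,"gripper": -0.2}
    - {"linear": [0,0,0],"yaw": 0.01,"gripper": -0.2}
    - {"linear": [0,0,0],"yaw": 0.01,"gripper": -0.2}
    - {"linear": [0,0,0],"yaw": 0.01,"gripper": -0.2}

```text
time_s: 10.32
ee_pos: [0.5573, -0.172, 0.13]
eef_rot: [0.554, 0.833, 0.001, 0.001]
wrist_force: [-2.3, 3.0, 9.4]
width: 0.0397
finger_force: 23.8
```

```bash
python3 -c "from h import *;st()"
```

```text
t 10.32 turn 0.9102 tz 0.075 T [0.61 0.55 0.07] F [-2.3  3.   9.4] p [ 0.5573 -0.172   0.13  ] w 0.0397 ff 23.8 tau6 0.118
```

>>> servo_tool:
  deltas:
    - {"linear": [0,0,0],"yaw": 0.005,"gripper": -0.2}
    - {"linear": [0,0,0],"yaw": 0.01,"gripper": -0.2}
    - {"linear": [0,0,0],"yaw": 0.01,"gripper": -0.2}
    - {"linear": [0,0,0],"yaw": 0.01,"gripper": -0.2}

```text
time_s: 10.65
ee_pos: [0.5573, -0.172, 0.13]
eef_rot: [0.567, 0.824, 0.001, 0.001]
wrist_force: [-3.3, 4.1, 9.7]
width: 0.0394
finger_force: 23.8
```

```bash
python3 -c "from h import *;st()"
```

```text
t 10.65 turn 0.9417 tz 0.068 T [0.61 0.57 0.07] F [-3.3  4.1  9.7] p [ 0.5573 -0.172   0.13  ] w 0.0394 ff 23.8 tau6 0.118
```

>>> servo_tool:
  deltas:
    - {"linear": [0,0,0],"yaw": 0.005,"gripper": -0.2}
    - {"linear": [0,0,0],"yaw": 0.01,"gripper": -0.2}
    - {"linear": [0,0,0],"yaw": 0.01,"gripper": -0.2}
    - {"linear": [0,0,0],"yaw": 0.01,"gripper": -0.2}

```text
time_s: 10.98
ee_pos: [0.5573, -0.172, 0.13]
eef_rot: [0.58, 0.815, 0.001, 0.001]
wrist_force: [-3.1, 3.9, 8.1]
width: 0.0395
finger_force: 23.8
```

```bash
python3 -c "from h import *;st()"
```

```text
t 10.98 turn 0.9731 tz 0.091 T [0.59 0.52 0.09] F [-3.1  3.9  8.1] p [ 0.5573 -0.172   0.13  ] w 0.0395 ff 23.8 tau6 0.118
```

>>> servo_tool:
  deltas:
    - {"linear": [0,0,0],"yaw": 0.005,"gripper": -0.2}
    - {"linear": [0,0,0],"yaw": 0.01,"gripper": -0.2}
    - {"linear": [0,0,0],"yaw": 0.01,"gripper": -0.2}
    - {"linear": [0,0,0],"yaw": 0.01,"gripper": -0.2}

```text
time_s: 11.32
ee_pos: [0.5573, -0.172, 0.13]
eef_rot: [0.592, 0.806, 0.001, 0.001]
wrist_force: [-2.5, 3.3, 8.1]
width: 0.0394
finger_force: 23.8
```

```bash
python3 -c "from h import *;st()"
```

```text
t 11.32 turn 1.0045 tz 0.076 T [0.63 0.52 0.08] F [-2.5  3.3  8.1] p [ 0.5573 -0.172   0.13  ] w 0.0394 ff 23.8 tau6 0.118
```

>>> servo_tool:
  deltas:
    - {"linear": [0,0,0],"yaw": 0.005,"gripper": -0.2}
    - {"linear": [0,0,0],"yaw": 0.01,"gripper": -0.2}
    - {"linear": [0,0,0],"yaw": 0.01,"gripper": -0.2}
    - {"linear": [0,0,0],"yaw": 0.01,"gripper": -0.2}

```text
time_s: 11.65
ee_pos: [0.5574, -0.172, 0.1301]
eef_rot: [0.605, 0.796, 0.001, 0.001]
wrist_force: [-2.3, 4.7, 8.4]
width: 0.0394
finger_force: 23.8
```

```bash
python3 -c "from h import *;st()"
```

```text
t 11.65 turn 1.0359 tz 0.139 T [0.64 0.5  0.14] F [-2.3  4.7  8.4] p [ 0.5574 -0.172   0.1301] w 0.0394 ff 23.8 tau6 0.118
```

>>> servo_tool:
  deltas:
    - {"linear": [0,0,0],"yaw": 0.005,"gripper": -0.2}
    - {"linear": [0,0,0],"yaw": 0.005,"gripper": -0.2}
    - {"linear": [0,0,0],"yaw": 0.005,"gripper": -0.2}

```text
time_s: 11.9
ee_pos: [0.5574, -0.172, 0.13]
eef_rot: [0.611, 0.791, 0.001, 0.001]
wrist_force: [-2.4, 3.7, 9.4]
width: 0.0398
finger_force: 23.8
```

```bash
python3 -c "from h import *;st()"
```

```text
t 11.9 turn 1.0515 tz 0.137 T [0.66 0.49 0.14] F [-2.4  3.7  9.4] p [ 0.5574 -0.172   0.13  ] w 0.0398 ff 23.8 tau6 0.124
```

>>> servo_tool:
  deltas:
    - {"linear": [0,0,0],"yaw": 0.004,"gripper": -0.2}
    - {"linear": [0,0,0],"yaw": 0.008,"gripper": -0.2}
    - {"linear": [0,0,0],"yaw": 0.008,"gripper": -0.2}
    - {"linear": [0,0,0],"yaw": 0.008,"gripper": -0.2}

```text
time_s: 12.23
ee_pos: [0.5574, -0.172, 0.13]
eef_rot: [0.621, 0.784, 0.001, 0.001]
wrist_force: [-2.0, 4.4, 8.3]
width: 0.0395
finger_force: 23.8
```

```bash
python3 -c "from h import *;st()"
```

```text
t 12.23 turn 1.0767 tz 0.079 T [0.62 0.41 0.08] F [-2.   4.4  8.3] p [ 0.5574 -0.172   0.13  ] w 0.0395 ff 23.8 tau6 0.122
```

Torque is still at drag level, so I'll continue.

>>> servo_tool:
  deltas:
    - {"linear": [0,0,0],"yaw": 0.005,"gripper": -0.2}
    - {"linear": [0,0,0],"yaw": 0.01,"gripper": -0.2}
    - {"linear": [0,0,0],"yaw": 0.01,"gripper": -0.2}
    - {"linear": [0,0,0],"yaw": 0.01,"gripper": -0.2}

```text
time_s: 12.57
ee_pos: [0.5574, -0.172, 0.1301]
eef_rot: [0.633, 0.774, 0.001, 0.001]
wrist_force: [-1.8, 4.1, 8.3]
width: 0.0398
finger_force: 23.8
```

```bash
python3 -c "from h import *;st()"
```

```text
t 12.57 turn 1.1081 tz 0.12 T [0.59 0.46 0.12] F [-1.8  4.1  8.3] p [ 0.5574 -0.172   0.1301] w 0.0398 ff 23.8 tau6 0.118
```

>>> servo_tool:
  deltas:
    - {"linear": [0,0,0],"yaw": 0.005,"gripper": -0.2}
    - {"linear": [0,0,0],"yaw": 0.01,"gripper": -0.2}
    - {"linear": [0,0,0],"yaw": 0.01,"gripper": -0.2}
    - {"linear": [0,0,0],"yaw": 0.01,"gripper": -0.2}

```text
time_s: 12.9
ee_pos: [0.5574, -0.172, 0.13]
eef_rot: [0.645, 0.764, 0.001, 0.001]
wrist_force: [-2.7, 4.2, 8.4]
width: 0.0399
finger_force: 23.8
```

```bash
python3 -c "from h import *;st()"
```

```text
t 12.9 turn 1.1395 tz 0.129 T [0.63 0.44 0.13] F [-2.7  4.2  8.4] p [ 0.5574 -0.172   0.13  ] w 0.0399 ff 23.8 tau6 0.118
```

>>> servo_tool:
  deltas:
    - {"linear": [0,0,0],"yaw": 0.005,"gripper": -0.2}
    - {"linear": [0,0,0],"yaw": 0.01,"gripper": -0.2}
    - {"linear": [0,0,0],"yaw": 0.01,"gripper": -0.2}
    - {"linear": [0,0,0],"yaw": 0.01,"gripper": -0.2}

```text
time_s: 13.23
ee_pos: [0.5575, -0.172, 0.13]
eef_rot: [0.657, 0.754, 0.001, 0.001]
wrist_force: [-2.1, 3.5, 7.8]
width: 0.0397
finger_force: 23.8
```

```bash
python3 -c "from h import *;st()"
```

```text
t 13.23 turn 1.1709 tz 0.081 T [0.61 0.48 0.08] F [-2.1  3.5  7.8] p [ 0.5575 -0.172   0.13  ] w 0.0397 ff 23.8 tau6 0.118
```

>>> servo_tool:
  deltas:
    - {"linear": [0,0,0],"yaw": 0.005,"gripper": -0.2}
    - {"linear": [0,0,0],"yaw": 0.01,"gripper": -0.2}
    - {"linear": [0,0,0],"yaw": 0.01,"gripper": -0.2}
    - {"linear": [0,0,0],"yaw": 0.01,"gripper": -0.2}

```text
time_s: 13.57
ee_pos: [0.5575, -0.172, 0.13]
eef_rot: [0.669, 0.743, 0.001, 0.001]
wrist_force: [-1.5, 3.5, 8.8]
width: 0.0395
finger_force: 23.7
```

```bash
python3 -c "from h import *;st()"
```

```text
t 13.57 turn 1.2023 tz 0.123 T [0.66 0.43 0.12] F [-1.5  3.5  8.8] p [ 0.5575 -0.172   0.13  ] w 0.0395 ff 23.7 tau6 0.118
```

>>> servo_tool:
  deltas:
    - {"linear": [0,0,0],"yaw": 0.005,"gripper": -0.2}
    - {"linear": [0,0,0],"yaw": 0.01,"gripper": -0.2}
    - {"linear": [0,0,0],"yaw": 0.01,"gripper": -0.2}
    - {"linear": [0,0,0],"yaw": 0.01,"gripper": -0.2}

```text
time_s: 13.9
ee_pos: [0.5575, -0.1719, 0.1301]
eef_rot: [0.681, 0.733, 0.001, 0.001]
wrist_force: [-2.7, 3.5, 8.5]
width: 0.0396
finger_force: 23.8
```

```bash
python3 -c "from h import *;st()"
```

```text
t 13.9 turn 1.2336 tz 0.179 T [0.66 0.43 0.18] F [-2.7  3.5  8.5] p [ 0.5575 -0.1719  0.1301] w 0.0396 ff 23.8 tau6 0.197
```

Joint 6 torque rose from a steady 0.118 to 0.197, probably the first touch of the stop. I'll confirm with a tiny step.

>>> servo_tool:
  deltas:
    - {"linear": [0,0,0],"yaw": 0.003,"gripper": -0.2}
    - {"linear": [0,0,0],"yaw": 0.003,"gripper": -0.2}
    - {"linear": [0,0,0],"yaw": 0.003,"gripper": -0.2}
    - {"linear": [0,0,0],"yaw": 0.003,"gripper": -0.2}

```text
time_s: 14.23
ee_pos: [0.5575, -0.1718, 0.13]
eef_rot: [0.684, 0.73, 0.001, 0.001]
wrist_force: [-1.8, 4.6, 9.3]
width: 0.0395
finger_force: 23.9
```

```bash
python3 -c "from h import *;st()"
```

```text
t 14.23 turn 1.2426 tz 0.242 T [0.69 0.42 0.24] F [-1.8  4.6  9.3] p [ 0.5575 -0.1718  0.13  ] w 0.0395 ff 23.9 tau6 0.289
```

Confirmed: the torque climbs to 0.289 with 0.009 rad more turn, so the knob is on its stop at only about 7 N. I'll let go here.

>>> servo_tool:
  deltas:
    - {"linear": [0,0,0],"yaw": 0.003,"gripper": 0}
    - {"linear": [0,0,0],"yaw": 0.003,"gripper": 0.1}
    - {"linear": [0,0,0],"yaw": 0.003,"gripper": 0.2}
    - {"linear": [0,0,0],"yaw": 0.003,"gripper": 0.3}
    - {"linear": [0,0,0],"yaw": 0.003,"gripper": 0.5}
    - {"linear": [0,0,0],"yaw": 0.003,"gripper": 0.7}
    - {"linear": [0,0,0],"yaw": 0.003,"gripper": 0.7}
    - {"linear": [0,0,0],"yaw": 0.003,"gripper": 0.7}

```text
time_s: 14.9
ee_pos: [0.5566, -0.1729, 0.1275]
eef_rot: [0.688, 0.726, -0.0, -0.0]
wrist_force: [0.6, -0.2, 0.8]
width: 0.0724
finger_force: 0.0
```

```bash
python3 -c "
from h import *;st()
f=grab_frame('wrist');cv2.imwrite('pics/w5.png',f['img'])
print(blobs(f,(22,120,100),(35,255,255),0.125,100))"
```

```text
t 14.9 turn 1.2539 tz -0.014 T [-0.   -0.02 -0.01] F [ 0.6 -0.2  0.8] p [ 0.5566 -0.1729  0.1275] w 0.0724 ff 0.0 tau6 0.001
[(np.int32(676), [431.0, 64.0], [0.5862, -0.0733, 0.125]), (np.int32(254), [491.0, 35.0], [0.6026, -0.0646, 0.125]), (np.int32(188), [440.0, 154.0], [0.5931, -0.0995, 0.125]), (np.int32(1856), [379.0, 335.0], [0.5805, -0.1687, 0.125]), (np.int32(1371), [259.0, 339.0], [0.534, -0.1727, 0.125]), (np.int32(161), [272.0, 386.0], [0.5392, -0.1949, 0.125]), (np.int32(170), [264.0, 405.0], [0.5361, -0.2047, 0.125]), (np.int32(171), [252.0, 425.0], [0.5311, -0.2158, 0.125])]
```

View pics/w5.png

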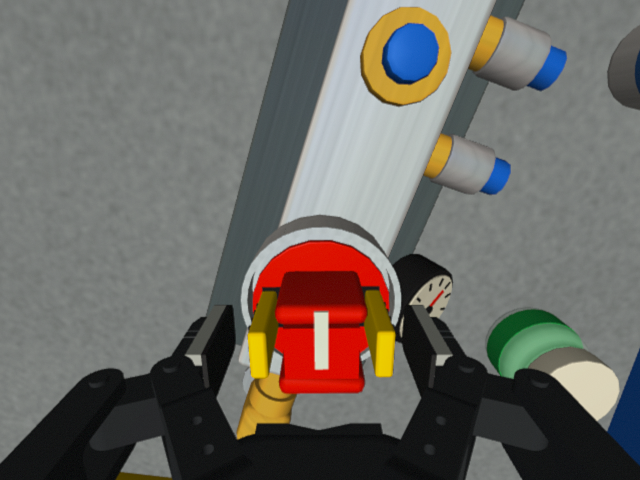

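Both yellow tabs stand clear of the red block with equal gaps (outer edges at u≈250 and 394, about 54 mm apart), and the knob sits against its stop. It's locked. I'll lift, shut the fingers and go over the button.

>>> servo_tool:
  deltas:
    - {"linear": [0,0,0],"yaw": 0,"gripper": 1}
    - {"linear": [0,0,0],"yaw": 0,"gripper": 1}
    - {"linear": [0,0,-0.3],"yaw": 0,"gripper": 1}
    - {"linear": [0,0,-0.6],"yaw": 0,"gripper": 1}
    - {"linear": [0,0,-0.7],"yaw": 0,"gripper": 1}
    - {"linear": [0,0,-0.7],"yaw": 0,"gripper": 1}

```text
time_s: 15.45
ee_pos: [0.5581, -0.1732, 0.2022]
eef_rot: [0.688, 0.726, 0.001, 0.003]
wrist_force: [0.2, 0.4, 0.8]
width: 0.0848
finger_force: 0.0
```

>>> servo_tool:
  deltas:
    - {"linear": [0.3,0.1,0],"yaw": 0,"gripper": 0}
    - {"linear": [0.6,0.2,0],"yaw": 0,"gripper": -1}
    - {"linear": [0.9,0.3,0],"yaw": 0,"gripper": -1}
    - {"linear": [1,0.35,0],"yaw": 0,"gripper": -1}
    - {"linear": [1,0.35,0],"yaw": 0,"gripper": -1}
    - {"linear": [1,0.35,0],"yaw": 0,"gripper": -1}
    - {"linear": [1,0.35,0],"yaw": 0,"gripper": -1}
    - {"linear": [1,0.35,0],"yaw": 0,"gripper": -1}

```text
time_s: 16.12
ee_pos: [0.586, -0.0722, 0.1973]
eef_rot: [0.688, 0.725, -0.0, -0.0]
wrist_force: [0.3, -1.2, 0.1]
width: 0.0003
finger_force: 0.0
```

```bash
python3 -c "
from h import *;st()
for c in ['wrist','top']:
    f=grab_frame(c);cv2.imwrite(f'pics/{c}6.png',f['img'])
    print(blobs(f,(105,120,60),(125,255,255),0.09,40)); print(net(c,'bleed_top'))
    if c=='wrist': print('yel',blobs(f,(22,120,100),(35,255,255),0.125,100))
    "
```

```text
t 16.12 turn 1.2549 tz -0.035 T [-0.    0.   -0.03] F [ 0.3 -1.2  0.1] p [ 0.586  -0.0722  0.1973] w 0.0003 ff 0.0 tau6 -0.007
[(np.int32(2720), [523.0, 201.0], [0.7156, -0.0311, 0.09]), (np.int32(320), [427.0, 217.0], [0.6553, -0.0448, 0.09]), (np.int32(762), [322.0, 236.0], [0.5879, -0.0613, 0.09]), (np.int32(276), [398.0, 282.0], [0.6423, -0.0915, 0.09]), (np.int32(6381), [582.0, 406.0], [0.7995, -0.1893, 0.09])]
[([0.5899, -0.0665, 0.0904], 0.79)]
yel [(np.int32(425), [325.0, 239.0], [0.5889, -0.052, 0.125])]
[(np.int32(4322), [512.0, 93.0], [0.8563, -0.357, 0.09])]
[([0.5606, -0.1671, 0.1232], 0.17)]
```

View pics/wrist6.png

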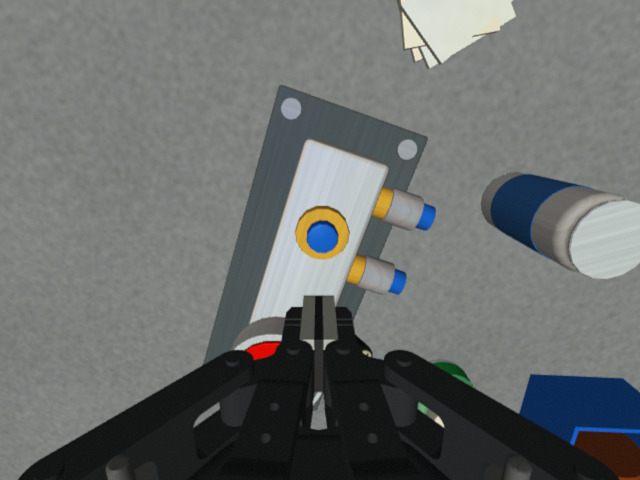

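The button shows at (322,236), near (0.588, −0.063), and the shut fingertips are about 1 cm short of it. I'll shift and descend to just above it.

>>> servo_tool:
  deltas:
    - {"linear": [0.1,0.02,0.2],"yaw": 0,"gripper": -1}
    - {"linear": [0.1,0.02,0.5],"yaw": 0,"gripper": -1}
    - {"linear": [0.1,0.02,0.75],"yaw": 0,"gripper": -1}
    - {"linear": [0.1,0.02,0.75],"yaw": 0,"gripper": -1}
    - {"linear": [0.1,0.02,0.75],"yaw": 0,"gripper": -1}
    - {"linear": [0.1,0.02,0.75],"yaw": 0,"gripper": -1}

```text
time_s: 16.82
ee_pos: [0.5884, -0.0612, 0.1246]
eef_rot: [0.688, 0.726, 0.001, 0.001]
wrist_force: [-1.2, 0.1, 0.1]
width: 0.0001
finger_force: 0.0
```

>>> servo_tool:
  deltas:
    - {"linear": [0,0,0.03],"yaw": 0,"gripper": -1}
    - {"linear": [0,0,0.06],"yaw": 0,"gripper": -1}
    - {"linear": [0,0,0.08],"yaw": 0,"gripper": -1}
    - {"linear": [0,0,0.1],"yaw": 0,"gripper": -1}
    - {"linear": [0,0,0.1],"yaw": 0,"gripper": -1}
    - {"linear": [0,0,0.1],"yaw": 0,"gripper": -1}

```text
time_s: 17.32
ee_pos: [0.5882, -0.061, 0.1135]
eef_rot: [0.688, 0.726, 0.0, 0.001]
wrist_force: [1.1, -0.1, 2.1]
width: -0.0001
finger_force: 1.1
```

>>> servo_tool:
  deltas:
    - {"linear": [0,0,0.015],"yaw": 0,"gripper": -1}
    - {"linear": [0,0,0.03],"yaw": 0,"gripper": -1}
    - {"linear": [0,0,0.03],"yaw": 0,"gripper": -1}
    - {"linear": [0,0,0.03],"yaw": 0,"gripper": -1}

```text
time_s: 17.65
ee_pos: [0.5882, -0.061, 0.1103]
eef_rot: [0.688, 0.726, 0.0, 0.001]
wrist_force: [2.2, -1.4, 4.4]
width: -0.0
finger_force: 2.0
```

>>> servo_tool:
  deltas:
    - {"linear": [0,0,0.01],"yaw": 0,"gripper": -1}
    - {"linear": [0,0,0.015],"yaw": 0,"gripper": -1}
    - {"linear": [0,0,0.015],"yaw": 0,"gripper": -1}
    - {"linear": [0,0,0.015],"yaw": 0,"gripper": -1}

```text
time_s: 17.98
ee_pos: [0.5882, -0.061, 0.109]
eef_rot: [0.688, 0.726, 0.0, 0.001]
wrist_force: [0.8, -0.3, 5.8]
width: 0.0005
finger_force: 3.0
```

>>> servo_tool:
  deltas:
    - {"linear": [0,0,0.01],"yaw": 0,"gripper": -1}
    - {"linear": [0,0,0.01],"yaw": 0,"gripper": -1}
    - {"linear": [0,0,0.01],"yaw": 0,"gripper": -1}
    - {"linear": [0,0,0.01],"yaw": 0,"gripper": -1}

```text
time_s: 18.32
ee_pos: [0.5882, -0.061, 0.109]
eef_rot: [0.688, 0.726, 0.001, 0.001]
wrist_force: [-1.1, -0.3, 9.5]
width: 0.0001
finger_force: 4.9
```

The button is at its hard stop: z no longer changes and the force rises to 9.5 N. I'll hold for about 1.3 s, then lift well clear.

>>> servo_tool:
  deltas:
    - {"linear": [0,0,0],"yaw": 0,"gripper": -1}
    - {"linear": [0,0,0],"yaw": 0,"gripper": -1}
    - {"linear": [0,0,0],"yaw": 0,"gripper": -1}
    - {"linear": [0,0,0],"yaw": 0,"gripper": -1}
    - {"linear": [0,0,0],"yaw": 0,"gripper": -1}
    - {"linear": [0,0,0],"yaw": 0,"gripper": -1}
    - {"linear": [0,0,0],"yaw": 0,"gripper": -1}
    - {"linear": [0,0,0],"yaw": 0,"gripper": -1}

```text
time_s: 18.98
ee_pos: [0.5882, -0.061, 0.109]
eef_rot: [0.688, 0.726, 0.001, 0.001]
wrist_force: [-0.5, -1.4, 10.1]
width: -0.0
finger_force: 4.9
```

>>> servo_tool:
  deltas:
    - {"linear": [0,0,0],"yaw": 0,"gripper": -1}
    - {"linear": [0,0,0],"yaw": 0,"gripper": -1}
    - {"linear": [0,0,0],"yaw": 0,"gripper": -1}
    - {"linear": [0,0,0],"yaw": 0,"gripper": -1}
    - {"linear": [0,0,0],"yaw": 0,"gripper": -1}
    - {"linear": [0,0,0],"yaw": 0,"gripper": -1}
    - {"linear": [0,0,0],"yaw": 0,"gripper": -1}
    - {"linear": [0,0,0],"yaw": 0,"gripper": -1}

```text
time_s: 19.65
ee_pos: [0.5882, -0.061, 0.109]
eef_rot: [0.688, 0.726, 0.001, 0.001]
wrist_force: [-0.9, -0.2, 9.7]
width: -0.0
finger_force: 4.9
```

>>> servo_tool:
  deltas:
    - {"linear": [0,0,-0.1],"yaw": 0,"gripper": -1}
    - {"linear": [0,0,-0.3],"yaw": 0,"gripper": -1}
    - {"linear": [0,0,-0.6],"yaw": 0,"gripper": -1}
    - {"linear": [0,0,-0.9],"yaw": 0,"gripper": -1}
    - {"linear": [0,0,-1],"yaw": 0,"gripper": -1}
    - {"linear": [0,0,-1],"yaw": 0,"gripper": -1}
    - {"linear": [0,0,-1],"yaw": 0,"gripper": -1}
    - {"linear": [0,0,-1],"yaw": 0,"gripper": -1}

```text
time_s: 20.32
ee_pos: [0.587, -0.0607, 0.2046]
eef_rot: [0.688, 0.726, -0.001, -0.002]
wrist_force: [-0.3, -0.6, -0.9]
width: 0.0001
finger_force: 0.0
```

```bash
python3 -c "
from h import *;st()
for c in ['wrist','scene']: 
    f=grab_frame(c); cv2.imwrite(f'pics/{c}7.png',f['img'])
print(net('wrist','bleed_top'))
im=cv2.imread('pics/scene7.png')[200:320,150:350];a=cv2.resize(im,None,fx=2.5,fy=2.5,interpolation=cv2.INTER_CUBIC)
b=cv2.resize(cv2.imread('pics/wrist7.png'),(400,300));cv2.imwrite('pics/c7.png',np.hstack([b,a[:,:400]]))"
```

```text
t 20.32 turn 1.2535 tz -0.023 T [-0.05 -0.03 -0.02] F [-0.3 -0.6 -0.9] p [ 0.587  -0.0607  0.2046] w 0.0001 ff 0.0 tau6 0.0
[([0.5895, -0.0687, 0.0895], 0.56)]
```

View pics/c7.png

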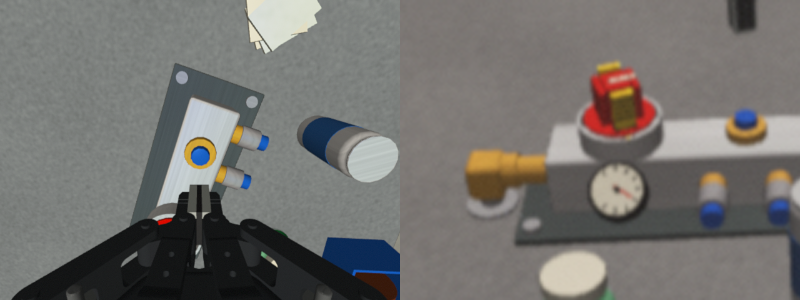

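The knob is turned with both tabs standing out (front tab at (622,105) in the right half), the blue button is up again at (745,117), and the gripper is clear. I'll hand in.

```bash
python3 -c "
from station import *
print(sign_off())"
```

```text
the job is handed in; nothing more can be done
None
```

The job is handed in but its verdict wasn't returned: the knob was turned about 1.24 rad to its stop and locked with both tabs out, then the bleed button was held fully down for over 1.3 s and came up again, with the gripper clear at 20.3 s.

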